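Comb chopsticks into the drying tray's grooves

ROBOT

A 6-joint arm with a two-finger parallel gripper is mounted at the origin on the work surface. World frame = base frame: x ahead of the robot, y to its left, z up, the work surface at z = 0. Lengths are in m, angles in degrees, forces in N, time in s.
With the tool pointing down it reaches from about 0.325 to 0.9 m from the base axis. Payload 3.5 kg.
Tool frame: the origin (TCP) lies at the very end of the fingers, on their centre line; the grasp point (between the pads) lies env.grip_point_offset behind it (env.grip_point_offset is the distance from the TCP to the grasp point, in m); z points along the fingers, y is the line along which they close (so a half turn about z gives the same grasp; the last joint's range is limited). The gripper opens to 85 mm and grips with 20 to 120 N. Pads are 22 mm wide; open, the fingers measure 114 mm over their backs; the gripper's body (76 mm by 85 mm) begins 54 mm behind the grasp point. The pads swing forward as they close: fully open they stand 13 mm farther back than shut.
Start: joints at [64.893, 15.837, -1.513, 72.651, 0, 84.076], TCP at [0.205, 0.59, 0.231] pointing down, gripper open.
Joint ranges: [-178.77, 178.77], [-48.84, 107.48], [-61.69, 71.31], [-111.58, 123.2], [-90, 87.43], [-180, 180]. Speed limits (degrees/s): [147.25, 147.25, 180, 180, 180, 180].

INTERFACE

Orientations are given as a 3x3 rotation matrix whose columns are the frame's x, y, z axes.
In Python, from bench import env gives the robot as it stands. The module is installed in compiled form; this text tells all that it offers.
- The arm moves only by the shell command python3 -m jog 'ROWS' [OPENING]. ROWS is JSON, a list of rows, each a list of 6 numbers: the shift along the tool's x, y, z in m, then the turn, a rotation vector about the tool's x, y, z in degrees. In form: [[dx, dy, dz, ax, ay, az], ...]. A call has 1 to 10 rows; each row shifts and turns the commanded pose from where the row before left it, along the tool's axes as they then stand; what a row does not reach is not made up. A row lasts 1/8 s, in which the tool goes at most 62.5 mm and 10.7 degrees, less where a joint would pass 70% of its speed; a pose out of reach is approached as far as the arm can. A call is refused whole if a number of a shift passes 0.0625 or a number of a turn 10.7, either way. A call with a gripper value outside its range is refused whole. OPENING is the closure, from -1 (fully open) to 1 (shut), set as the call begins (- or left out, the last holds). The fingers move at their own pace and stop on an object; the grip force is fixed at half the most. Time passes only in rows, so rows that do not move let the fingers close. It gives the time, the measured TCP pose, the force, the opening and the grip force at its end, in the units of the state.
- env.get_obs(): the state, without advancing time (a new reading comes with each control period).
- env.get_image(name): name is "scene" or "top" or "wrist"; returns a dict with "img" (384x512x3 uint8, red, green, blue), "fx", "fy", "cx", "cy" (pixels), "D" ([k1, k2, p1, p2, k3] as OpenCV has them; the pictures are not rectified), "position" and "attitude" of the camera in the world; the wrist camera has in their place "mount" (4x4, takes a point from camera to tool coordinates, whose origin is the TCP and whose axes are the flange's). Camera axes: x right, y up, looking along -z (the intrinsics and any distortion apply to the point x, -y, -z); pixel columns grow to the right and rows downward; lengths in m; the calibration is good to about 2 mm. A picture is of the moment at which its call begins: read the wrist's pose just before it. There is no depth.
- env.hand_in(): hands the job in; it is judged then, once.
The state is a dict: "time_s": time; "qpos": joint angles; "joint_velocities": joint speeds; "joint_torque": joint torques, N m; "position": TCP position; "tool_rot": TCP orientation; "force": force on the tool from outside, world axes, zero at the start; "wrist_torque": the same for the moment, N m; "grip_width": finger opening in m; "grip_force": force on a finger pad.
Only numpy, scipy, OpenCV 4.12 (cv2) and the standard library are available. Lean on these libraries where they do the work, as an engineer would, in place of code of your own. Each camera call takes 0.05 s, during which the arm holds its last target. There are 200 camera calls.

TASK

Take the wooden rake off its black rest, set its teeth down lightly on the ribs of the drying tray at one end, and comb across the ribs with the teeth kept lightly pressed on them until each of the four loose chopsticks has dropped into a groove of its own. Use only the rake on the sticks, never the fingers, and do not lean on the delicate sprung bed (12 newtons at most) or bump the tray; then stand the rake upright on its rest again, lengthwise along the rest as it was, and leave everything else where it stands.

Things in the scene. Friction and masses are not known exactly. Their poses are not given: they have to be found in the camera images.
- tray: White drying tray, fixed: open frame 236 (x) by 200 (y) by 60 mm high, walls 5 mm thick. Origin: centre of its underside on the table, z up. In it lies a blue bed with 11 grooves running along the tray's y, 11.5 mm wide, 9.2 mm deep, 21 mm apart (the middle one at x = 0, the last ones at +-105 mm, against the walls), and 10 flat-topped ribs 9.5 mm wide with rounded edges between them.
- tray_mid (a point): Point on the tray's axis 36 mm above the table. The bed's height setting is not reported and differs each time: its rib tops are level but stand anywhere from 12 mm below to 12 mm above this point (24 to 48 mm above the table); find them by feel. A stick down in a groove lies just (0.2 mm) below the rib tops, so the rake slides over it.
- bed (a joint): Downward travel (m, 0 to 0.008) of the sprung ribbed bed in the tray; 0 when not pressed. About 1 N starts it moving, then 4 N per mm. The rake must never press it with more than 12 N. It tells nothing of the height setting.
- rake: Wooden hand rake, loose, about 0.15 kg. Origin: centre of its underside, z up. Head bar along its y: 156 mm long, 22 wide, z 26 to 40. Eight teeth below it, 21 mm apart, each foot 26 mm long in x. Handle 20 (x) by 34 (y) mm, z 40 to 112: grip it across x near z 88 mm. Combs along its own x, head parallel to the grooves. Starts standing on the rest.
- rest: Black rubber rest mat for the rake, fixed, 110 (x) by 210 (y) by 6 mm. Origin: centre of its underside on the table. The rake stands on it with its head along the mat's y. Left or right of the tray.
- stick1: Round bamboo chopstick 1, 150 mm long, 9 mm thick, 12 g, loose. Origin: its centre; x along its length (it may roll). Starts lying on top of the ribs, 9 to 21 degrees askew to the grooves, all of it within 75 mm of the tray's centre in tray x.
- stick2: Round bamboo chopstick 2, 150 mm long, 9 mm thick, 12 g, loose. Origin: its centre; x along its length (it may roll). Starts lying on top of the ribs, 9 to 21 degrees askew to the grooves, all of it within 75 mm of the tray's centre in tray x.
- stick3: Round bamboo chopstick 3, 150 mm long, 9 mm thick, 12 g, loose. Origin: its centre; x along its length (it may roll). Starts lying on top of the ribs, 9 to 21 degrees askew to the grooves, all of it within 75 mm of the tray's centre in tray x.
- stick4: Round bamboo chopstick 4, 150 mm long, 9 mm thick, 12 g, loose. Origin: its centre; x along its length (it may roll). Starts lying on top of the ribs, 9 to 21 degrees askew to the grooves, all of it within 75 mm of the tray's centre in tray x.
- bowl: Blue ceramic bowl, loose, 120 mm wide, 55 mm high, origin at the centre of its underside; on the other side of the tray from the rest. Leave alone.
- jar: Amber jar, 70 mm wide, 110 mm high, origin at the centre of the underside. Leave alone.
- mug: White mug, 80 mm wide, 90 mm high, loose, origin at the centre of the underside. Leave alone.
Mind the look-alikes: they are no part of the job. There is more than one size of the rest; the one meant has the size given above.

How it is judged:
By the outcome, as a careful person would: the job done as asked, in the order asked, and still so for the second after the job is handed in, with the robot touching nothing.
It also fails if it takes over 64 s, if anything falls off the work surface, if the arm or the gripper's body presses on something with over 40 N, if the wrist force passes 120 N, or if a joint passes its speed limit or range.

## Working session

There is one attempt and no reset: what is moved stays moved. The work goes in short steps, Python scripts to look and compute and a shell command to move; the robot and the scene stay as the last step left them, time stands still between calls to the robot, and variables do not carry over. Pictures are saved under pics/ and viewed, at most 10 in all, crops included, and the job is handed in when it is done.

```bash
mkdir -p pics; cat > h.py <<'E'
import numpy as np, cv2
from bench import env
def cam(name):
    o=env.get_obs(); d=env.get_image(name)
    if 'mount' in d:
        T=np.eye(4);T[:3,:3]=np.array(o['tool_rot']);T[:3,3]=o['position']
        M=T@np.array(d['mount']); d['R'],d['p']=M[:3,:3],M[:3,3]
    else: d['R'],d['p']=np.array(d['attitude']),np.array(d['position'])
    d['K']=np.array([[d['fx'],0,d['cx']],[0,d['fy'],d['cy']],[0,0,1.]]);return d
def ray(d,uv,z):
    uv=np.array(uv,float).reshape(-1,1,2)
    n=cv2.undistortPoints(uv,d['K'],np.array(d['D'],float)).reshape(-1,2)
    r=np.c_[n[:,0],-n[:,1],-np.ones(len(n))]@d['R'].T
    return d['p']+r*((z-d['p'][2])/r[:,2])[:,None]
def proj(d,P):
    c=(np.atleast_2d(P)-d['p'])@d['R']*[1,-1,-1]
    return cv2.projectPoints(c,np.zeros(3),np.zeros(3),d['K'],np.array(d['D'],float))[0].reshape(-1,2)
def save(d,n,box=None,s=1.5):
    im=d['img'][...,::-1]
    if box: im=im[box[1]:box[3],box[0]:box[2]]
    cv2.imwrite('pics/'+n,cv2.resize(im,None,fx=s,fy=s,interpolation=cv2.INTER_CUBIC))
E
python3 - <<'E'
from h import *
import pickle
a=cam('top');save(a,'top.png');b=cam('scene');save(b,'scene.png')
pickle.dump((a,b),open('c.pkl','wb'))
print(a['p'],a['R'],b['p'],env.grip_point_offset,env.get_obs())
E
```

```text
[ 0.34407264 -0.1043163   1.29147047] [[ 0.02686654  0.99214244 -0.12219483]
 [-0.99958177  0.02535522 -0.01390661]
 [-0.01069906  0.12251735  0.9924087 ]] [1.24975577 0.33530769 0.73771989] 0.0187 {'time_s': 0.1, 'qpos': array([ 6.48919671e+01,  1.58761334e+01, -1.59082811e+00,  7.26516466e+01,
        1.70585298e-03,  8.40786348e+01]), 'joint_velocities': array([ 0.00903135, -0.10646882,  0.18682188,  0.09257304, -0.0088429 ,
        0.00653622]), 'joint_torque': array([ 4.06218242e-04, -4.46707499e+01,  2.96128660e+01,  8.45756469e-03,
       -9.95273103e-05, -1.72649745e-06]), 'position': array([0.20506756, 0.58963869, 0.23024039]), 'tool_rot': array([[-9.44452749e-01,  3.28645986e-01, -9.05357351e-04],
       [ 3.28647143e-01,  9.44450946e-01, -1.86186107e-03],
       [ 2.43172440e-04, -2.05598291e-03, -9.99997857e-01]]), 'force': array([-0.73610654, -0.11009967, -0.21692148]), 'wrist_torque': array([-0.05407198,  0.01195103,  0.00984911]), 'grip_force': 0.0, 'grip_width': 0.08533771103258538}
```

View pics/top.png

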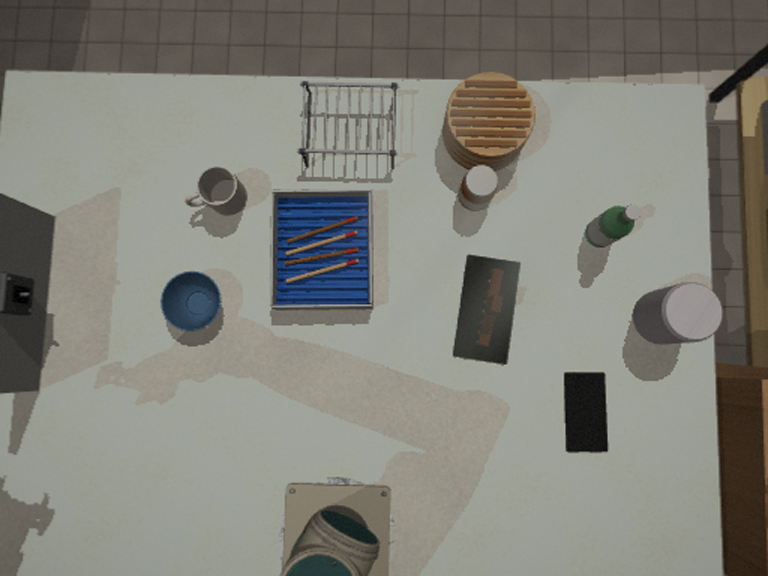

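View pics/scene.png

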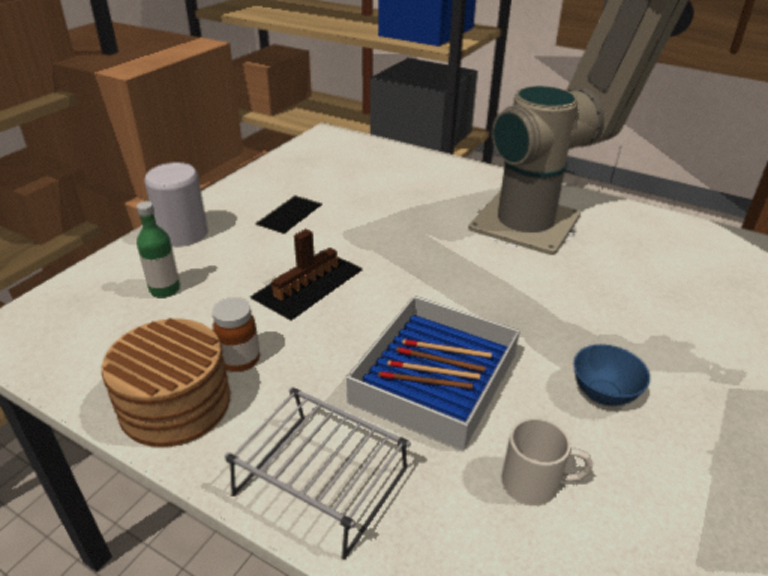

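Top view, native pixels:
- **Rest:** the large mat at (325,207) carries the rake. The small mat at (390,275) is a decoy.
- **Tray:** the blue-bedded one at (215,167). The wire rack at (233,87) and the wooden stack at (327,80) are not it.
- **Rake:** only one, on the large mat at about (327,205).

Next I'll measure these and check the choice in one crop.

```bash
python3 - <<'E'
from h import *
import pickle
a,b=pickle.load(open('c.pkl','rb'))
im=a['img'].astype(int)
def rect(mask,z,n):
    k,l,s,c=cv2.connectedComponentsWithStats(mask.astype(np.uint8))
    i=1+np.argmax(s[1:,4]); pts=np.argwhere(l==i)[:,::-1]
    box=cv2.boxPoints(cv2.minAreaRect(pts.astype(np.float32)))
    P=ray(a,box,z); e=[P[1]-P[0],P[2]-P[1]]
    print(n,box.round(1).tolist(),'c',P.mean(0).round(4),[(np.linalg.norm(v).round(4),np.degrees(np.arctan2(v[1],v[0])).round(2)) for v in e])
g=im.sum(2)
m=np.zeros(g.shape,bool);m[165:246,295:352]=1
rect((g<170)&m,.006,'mat');
m2=np.zeros(g.shape,bool);m2[240:310,370:410]=1
rect((g<170)&m2,.006,'small')
m3=np.zeros(g.shape,bool);m3[120:212,175:255]=1
rect((im[...,2]>im[...,0]+40)&m3,.036,'bed')
r=im[...,0]-im[...,2]
rect((r>18)&m,.04,'rake')
save(a,'crop.png',(170,115,360,250),4)
c=b;save(b,'rk.png',(160,140,250,220),6)
E
```

```text
mat [[301.6000061035156, 237.10000610351562], [311.20001220703125, 169.60000610351562], [346.5, 174.60000610351562], [336.79998779296875, 242.10000610351562]] c [ 0.4584 -0.2908  0.006 ] [(np.float64(0.2091), np.float64(-7.35)), (np.float64(0.1092), np.float64(-96.84))]
small [[375.5, 248.1999969482422], [402.70001220703125, 247.3000030517578], [404.3999938964844, 300.0], [377.20001220703125, 300.8999938964844]] c [ 0.259  -0.4883  0.006 ] [(np.float64(0.0816), np.float64(-86.6)), (np.float64(0.1543), np.float64(-179.04))]
bed [[185.0, 131.0], [245.0, 131.0], [245.0, 202.0], [185.0, 202.0]] c [0.5665 0.0432 0.036 ] [(np.float64(0.1833), np.float64(-88.62)), (np.float64(0.2173), np.float64(-178.26))]
rake [[324.1000061035156, 206.6999969482422], [325.3999938964844, 178.6999969482422], [335.1000061035156, 179.1999969482422], [333.79998779296875, 207.1999969482422]] c [ 0.4935 -0.3021  0.04  ] [(np.float64(0.0841), np.float64(-2.28)), (np.float64(0.0291), np.float64(-91.32))]
```

View pics/crop.png

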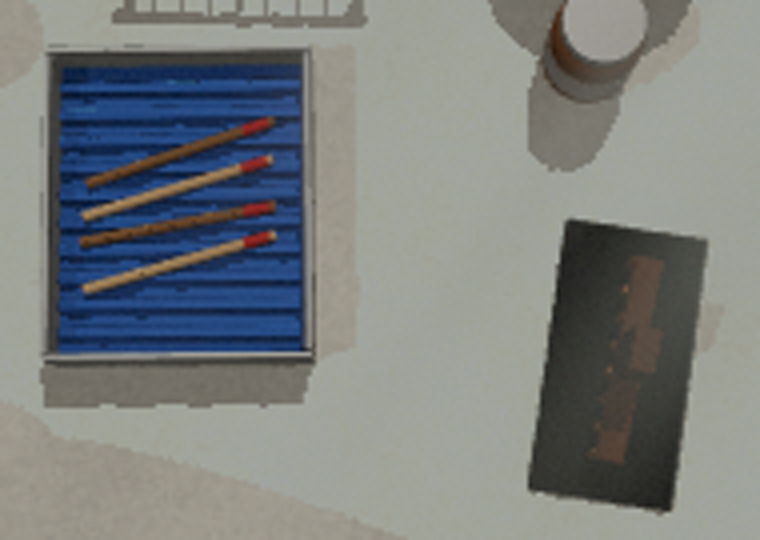

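Crop: the rake is on the large 110×210 mat, which measures 109×209 mm. Its head ends are at native (331,179.5) and (322.5,230.5), the handle top is near (332,203), and the four sticks lie on the blue ribs. The choice is confirmed.

```bash
python3 - <<'E'
from h import *
import pickle
a,b=pickle.load(open('c.pkl','rb'))
f=lambda x,y:(170+x/4,115+y/4)
print('head',ray(a,[f(648,257),f(610,462)],.046)); print('hand',ray(a,[f(645,350)],.118))
C=[f(49,50),f(312,50),f(313,361),f(45,361)]
P=ray(a,C,.06);print('tray',P,P.mean(0),P[1]-P[0],P[2]-P[1])
s=ray(a,[f(90,184),f(272,122),f(86,216),f(271,159),f(83,243),f(274,207),f(86,290),f(274,235)],.041);print(s)
o=env.get_obs();R=np.array(o['tool_rot'])
print('to rake', R.T@(np.array([.464,-.292,.25])-o['position']))
E
```

```text
head [[ 0.53386371 -0.3079862   0.046     ]
 [ 0.38128176 -0.28099265  0.046     ]]
hand [[ 0.45740691 -0.29447316  0.118     ]]
tray [[ 0.67723261  0.14316162  0.06      ]
 [ 0.68197553 -0.05397168  0.06      ]
 [ 0.44865213 -0.06160803  0.06      ]
 [ 0.44356173  0.13472897  0.06      ]] [0.5628555  0.04057772 0.06      ] [ 0.00474293 -0.1971333   0.        ] [-0.2333234  -0.00763636  0.        ]
[[ 0.57961438  0.11101329  0.041     ]
 [ 0.63063116 -0.02460205  0.041     ]
 [ 0.55511888  0.11290829  0.041     ]
 [ 0.60215111 -0.02477202  0.041     ]
 [ 0.53454624  0.11421818  0.041     ]
 [ 0.56551349 -0.02822124  0.041     ]
 [ 0.49908356  0.11032996  0.041     ]
 [ 0.54422777 -0.02890974  0.041     ]]
to rake [-0.53429269 -0.74760801 -0.0183525 ]
```

```bash
r='[-0.0264,-0.0376,0,0,0,0]'; 
python3 -m jog '[[-0.0264,-0.0376,0,0,0,0],[-0.0264,-0.0376,0,0,0,0],[-0.0264,-0.0376,0,0,0,0],[-0.0264,-0.0376,0,0,0,0],[-0.0264,-0.0376,0,0,0,0],[-0.0264,-0.0376,0,0,0,0],[-0.0264,-0.0376,0,0,0,0],[-0.0264,-0.0376,0,0,0,0],[-0.0264,-0.0376,0,0,0,0],[-0.0264,-0.0376,0,0,0,0]]' -1
python3 -m jog '[[-0.0264,-0.0376,0,0,0,0],[-0.0264,-0.0376,0,0,0,0],[-0.0264,-0.0376,0,0,0,0],[-0.0264,-0.0376,0,0,0,0],[-0.0264,-0.0376,0,0,0,0],[-0.0264,-0.0376,0,0,0,0],[-0.0264,-0.0376,0,0,0,0],[-0.0264,-0.0376,0,0,0,0],[-0.0264,-0.0376,0,0,0,0],[-0.0264,-0.0376,0,0,0,-9.2]]'
python3 -m jog '[[0,0,0,0,0,0],[0,0,0,0,0,0]]'
python3 - <<'E'
from h import *
import pickle
d=cam('wrist');save(d,'w1.png');pickle.dump(d,open('w1.pkl','wb'));print(d['p'],proj(d,[[.4575,-.2945,.118]]))
E
```

```text
time_s: 1.35
position: [0.331, 0.147, 0.231]
tool_rot: [[-0.945, 0.328, -0.0], [0.328, 0.945, -0.0], [-0.0, -0.0, -1.0]]
force: [1.1, -0.0, 0.5]
grip_width: 0.0854
grip_force: 0.0
time_s: 2.6
position: [0.4569, -0.2947, 0.2308]
tool_rot: [[-0.986, 0.169, -0.001], [0.169, 0.986, 0.001], [0.001, 0.001, -1.0]]
force: [0.6, 1.8, 0.8]
grip_width: 0.0855
grip_force: 0.0
time_s: 2.85
position: [0.4563, -0.2927, 0.2306]
tool_rot: [[-0.985, 0.174, -0.001], [0.174, 0.985, 0.002], [0.002, 0.001, -1.0]]
force: [-0.6, -0.6, -0.5]
grip_width: 0.0855
grip_force: 0.0
[ 0.37300005 -0.2767423   0.37274975] [[251.67589228 188.09895034]]
```

View pics/w1.png

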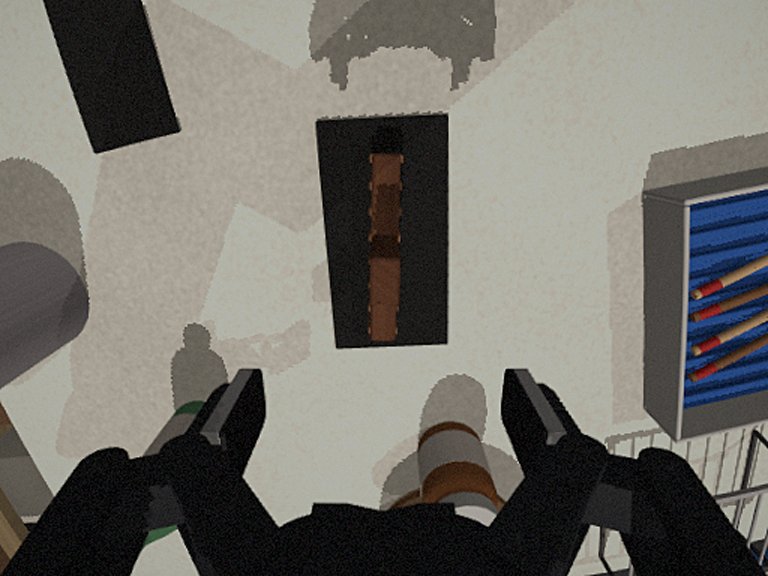

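Wrist view: the large mat spans (317,115) to (448,347) and the rake stands along it, with head ends near (387,125) and (383,342) and lateral centre near column 386. I'll measure the edges numerically.

```bash
python3 - <<'E'
from h import *
import pickle
d=pickle.load(open('w1.pkl','rb'))
print(ray(d,[(387/1.5,125/1.5),(384/1.5,342/1.5)],.046))
print('mat',ray(d,np.array([(317,120),(448,114),(447,343),(337,348)])/1.5,.006), ray(d,np.array([(317,120),(448,114),(447,343),(337,348)])/1.5,.006).mean(0))
y=-10
h=np.array([np.cos(np.radians(y)),np.sin(np.radians(y))])
for z in (.046,.118): 
  print(proj(d,[[*(np.array([.4575,-.2945])+s*h),z] for s in ((-.078,.078) if z<.1 else (-.017,.017))])*1.5)
save(d,'w1c.png',(200,70,310,240),3.5)
E
```

```text
[[ 0.36329044 -0.27099563  0.046     ]
 [ 0.53585663 -0.30377706  0.046     ]]
mat [[ 0.34800744 -0.32599604  0.006     ]
 [ 0.36217259 -0.21974529  0.006     ]
 [ 0.56772939 -0.24721542  0.006     ]
 [ 0.55416941 -0.35317505  0.006     ]] [ 0.45801971 -0.28653295  0.006     ]
[[377.83664933 151.66834421]
 [378.80040508 341.20147912]]
[[377.36045455 256.35493015]
 [377.66358443 306.9022684 ]]
```

View pics/w1c.png

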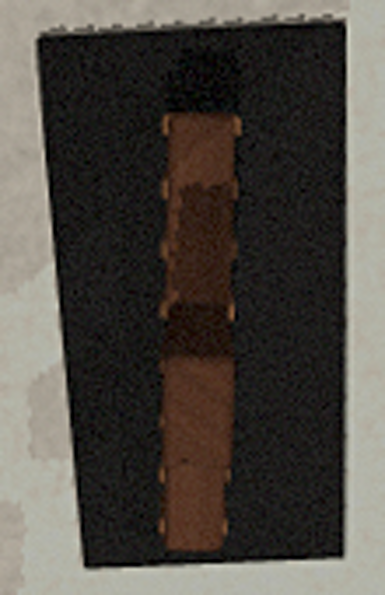

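Crop: head ends at crop (203,113) and (194,548), handle front face at rows 303–355, handle top face at rows 355–465 with centre (198,410).

```bash
python3 - <<'E'
from h import *
import pickle
d=pickle.load(open('w1.pkl','rb'))
f=lambda x,y:(200+x/3.5,70+y/3.5)
h=ray(d,[f(203,113),f(195,550)],.046);v=h[1]-h[0];print(h,h.mean(0),np.linalg.norm(v),np.degrees(np.arctan2(v[1],v[0])))
t=ray(d,[f(199,357),f(197,464)],.118);print(t,t.mean(0))
o=env.get_obs();R=np.array(o['tool_rot']);p=t.mean(0)*.5+h.mean(0)*.5;p[2]=.0755
print(p,R.T@(p-o['position']))
E
```

```text
[[ 0.38312619 -0.27446932  0.046     ]
 [ 0.53458049 -0.3039253   0.046     ]] [ 0.45885334 -0.28919731  0.046     ] 0.15429211906901455 -11.005922336572704
[[ 0.44267664 -0.28686245  0.118     ]
 [ 0.47292008 -0.29274994  0.118     ]] [ 0.45779836 -0.28980619  0.118     ]
[ 0.45832585 -0.28950175  0.0755    ] [-0.00176972  0.00294646  0.15532621]
```

```bash

python3 -m jog '[[-0.0018,0.003,0,0,0,1],[0,0,0.02,0,0,0],[0,0,0.03,0,0,0],[0,0,0.03,0,0,0],[0,0,0.03,0,0,0],[0,0,0.025,0,0,0],[0,0,0.015,0,0,0],[0,0,0.005,0,0,0],[0,0,0,0,0,0],[0,0,0,0,0,0]]' -1
python3 -m jog '[[0,0,0,0,0,0],[0,0,0,0,0,0],[0,0,0,0,0,0],[0,0,0,0,0,0],[0,0,0,0,0,0],[0,0,0,0,0,0],[0,0,0,0,0,0],[0,0,0,0,0,0]]' 1
python3 -m jog '[[0,0,-0.005,0,0,0],[0,0,-0.01,0,0,0],[0,0,-0.01,0,0,0],[0,0,0,0,0,0],[0,0,0,0,0,0],[0,0,0,0,0,0]]'
python3 - <<'E'
from h import *
d=cam('wrist');save(d,'w2.png')
for _ in range(4): print(cam('top') and None, env.get_obs()['force'])
E
```

```text
time_s: 4.15
position: [0.46, -0.2914, 0.0774]
tool_rot: [[-0.982, 0.191, 0.002], [0.191, 0.982, -0.001], [-0.002, -0.001, -1.0]]
force: [-0.4, -0.9, 0.9]
grip_width: 0.0849
grip_force: 0.0
time_s: 5.15
position: [0.4593, -0.2908, 0.0764]
tool_rot: [[-0.982, 0.19, 0.0], [0.19, 0.982, 0.0], [-0.0, 0.0, -1.0]]
force: [-0.7, 0.9, 2.0]
grip_width: 0.0191
grip_force: 59.6
time_s: 5.9
position: [0.4589, -0.2906, 0.1009]
tool_rot: [[-0.982, 0.191, -0.001], [0.191, 0.982, 0.0], [0.001, 0.0, -1.0]]
force: [0.7, -0.2, -1.8]
grip_width: 0.0192
grip_force: 59.1
None [-0.40542455  0.05426741 -1.58282703]
None [-0.3176446   0.39531883 -1.80961629]
None [-1.24975026 -0.31576969 -1.46538419]
None [ 0.06947215 -0.5296241  -1.19394779]
```

View pics/w2.png

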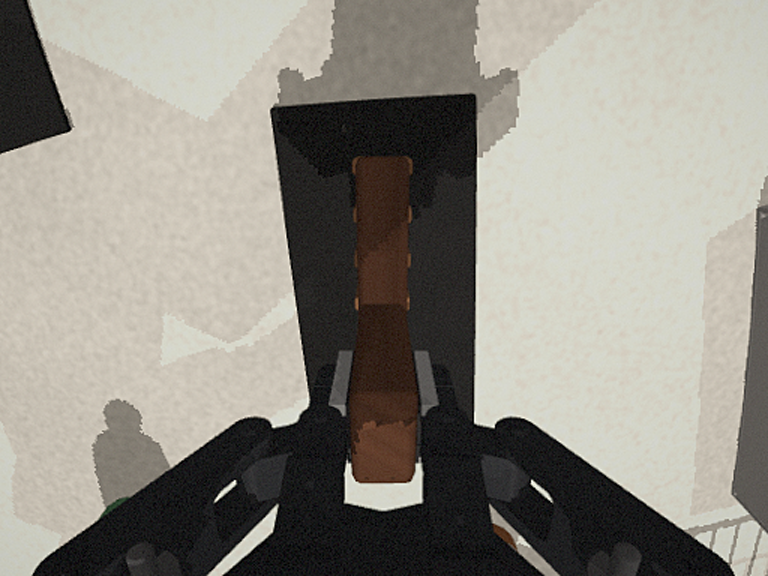

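The rake is held straight and has cleared the rest. TCP to rake underside is about 70.4 mm. Now I'll lift, carry it over the near end of the tray and turn it.

```bash

python3 -m jog '[[0,0,-0.03,0,0,0],[0,0,-0.04,0,0,0],[0,0,-0.04,0,0,0],[0,0,-0.03,0,0,0],[0.0064,0.0408,0,0,0,0],[0.0064,0.0408,0,0,0,0],[0.0064,0.0408,0,0,0,0],[0.0064,0.0408,0,0,0,0],[0.0064,0.0408,0,0,0,0],[0.0064,0.0408,0,0,0,0]]'
python3 -m jog '[[0.0064,0.0408,0,0,0,0],[0.0064,0.0408,0,0,0,0],[0,0,0,0,0,9.7],[0,0,0,0,0,9.7],[0,0,0,0,0,9.7],[0,0,0,0,0,9.7],[0,0,0,0,0,9.7],[0,0,0,0,0,9.7],[0,0,0,0,0,9.7],[0,0,0,0,0,9.5]]'
python3 -m jog '[[0,0,0,0,0,0],[0,0,0,0,0,0]]'
python3 - <<'E'
from h import *
import pickle
d=cam('wrist');save(d,'w3.png');pickle.dump(d,open('w3.pkl','wb'))
E
```

```text
time_s: 7.4
position: [0.468, -0.0419, 0.2413]
tool_rot: [[-0.982, 0.191, 0.0], [0.191, 0.982, 0.0], [-0.0, 0.0, -1.0]]
force: [1.4, 0.2, -0.9]
grip_width: 0.0194
grip_force: 59.4
time_s: 8.65
position: [0.471, 0.0394, 0.2412]
tool_rot: [[-0.023, 1.0, -0.0], [1.0, 0.023, 0.0], [0.0, -0.0, -1.0]]
force: [0.5, -0.7, -1.4]
grip_width: 0.0195
grip_force: 59.6
time_s: 8.9
position: [0.4711, 0.0394, 0.2412]
tool_rot: [[-0.031, 1.0, -0.0], [1.0, 0.031, 0.0], [0.0, -0.0, -1.0]]
force: [-0.8, -0.2, -1.7]
grip_width: 0.0196
grip_force: 59.6
```

View pics/w3.png

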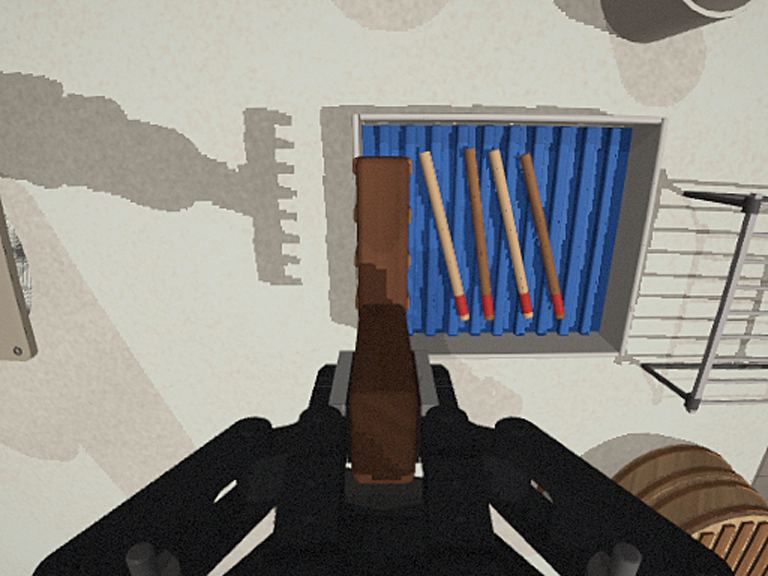

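Wrist view: tray rim corners at (356,116), (664,119) and (619,358). The sticks lie between x≈420 and 563. The rake is straight in the grip, over the near end.

```bash
python3 - <<'E'
from h import *
import pickle
d=pickle.load(open('w3.pkl','rb'))
c=ray(d,np.array([(356,116),(664,119),(619,358)])/1.5,.06);print(c,(c[0]+c[2])/2)
for v in (c[1]-c[0],c[1]-c[2]): print(np.linalg.norm(v),np.degrees(np.arctan2(v[1],v[0])))
print('wristbar', ray(d,np.array([(383,158)])/1.5,.2412-.0704+.04))
s=ray(d,np.array([(426,152),(463,318),(470,150),(488,318),(495,151),(529,317),(526,155),(559,317)])/1.5,.045)
print(s)
E
```

```text
[[ 0.44881199  0.14153711  0.06      ]
 [ 0.67683331  0.15020779  0.06      ]
 [ 0.68299422 -0.0486238   0.06      ]] [0.56590311 0.04645665 0.06      ]
0.22818610974244952 2.1776651248173424
0.19892701231491128 91.77477606391976
wristbar [[0.46879206 0.11869446 0.2108    ]]
[[ 0.50208139  0.11768034  0.045     ]
 [ 0.54305045 -0.02007175  0.045     ]
 [ 0.53594757  0.1204049   0.045     ]
 [ 0.56507285 -0.01947744  0.045     ]
 [ 0.55543548  0.12043968  0.045     ]
 [ 0.60137863 -0.01757564  0.045     ]
 [ 0.58006997  0.11849207  0.045     ]
 [ 0.62836848 -0.01689809  0.045     ]]
```

```bash
cat > c.py <<'E'
import sys
from bench import env
o=env.get_obs();f=o['force'];print(o['position'].round(4),f.round(2))
sys.exit(f[2]>float(sys.argv[1]))
E
python3 -m jog '[[0.002,0.001,0.01,0,0,0],[0,0,0.02,0,0,0],[0,0,0.025,0,0,0],[0,0,0.025,0,0,0],[0,0,0.02,0,0,0],[0,0,0.01,0,0,0],[0,0,0.007,0,0,0],[0,0,0,0,0,0],[0,0,0,0,0,0]]' >/dev/null
c="python3 c.py 0.7"; exec 3>/dev/null
python3 c.py 0.7 && python3 -m jog '[[0,0,0.001,0,0,0],[0,0,0,0,0,0]]' >&3 && $c &&
python3 -m jog '[[0,0,0.001,0,0,0],[0,0,0,0,0,0]]' >&3 && $c &&
python3 -m jog '[[0,0,0.001,0,0,0],[0,0,0,0,0,0]]' >&3 && $c &&
python3 -m jog '[[0,0,0.001,0,0,0],[0,0,0,0,0,0]]' >&3 && $c &&
python3 -m jog '[[0,0,0.001,0,0,0],[0,0,0,0,0,0]]' >&3 && $c &&
python3 -m jog '[[0,0,0.001,0,0,0],[0,0,0,0,0,0]]' >&3 && $c &&
python3 -m jog '[[0,0,0.001,0,0,0],[0,0,0,0,0,0]]' >&3 && $c &&
python3 -m jog '[[0,0,0.001,0,0,0],[0,0,0,0,0,0]]' >&3 && $c &&
python3 -m jog '[[0,0,0.001,0,0,0],[0,0,0,0,0,0]]' >&3 && $c &&
python3 -m jog '[[0,0,0.001,0,0,0],[0,0,0,0,0,0]]' >&3 && $c &&
python3 -m jog '[[0,0,0.001,0,0,0],[0,0,0,0,0,0]]' >&3 && $c &&
python3 -m jog '[[0,0,0.001,0,0,0],[0,0,0,0,0,0]]' >&3 && $c &&
python3 -m jog '[[0,0,0.001,0,0,0],[0,0,0,0,0,0]]' >&3 && $c
```

```text
[0.4728 0.0414 0.125 ] [-0.34 -0.02 -1.78]False
```

```bash
sed -i 's/sys.exit(\(.*\))$/sys.exit(int(\1))/' c.py
c="python3 c.py 0.7"; exec 3>/dev/null
python3 c.py 0.7 && python3 -m jog '[[0,0,0.001,0,0,0],[0,0,0,0,0,0]]' >&3 && $c &&
python3 -m jog '[[0,0,0.001,0,0,0],[0,0,0,0,0,0]]' >&3 && $c &&
python3 -m jog '[[0,0,0.001,0,0,0],[0,0,0,0,0,0]]' >&3 && $c &&
python3 -m jog '[[0,0,0.001,0,0,0],[0,0,0,0,0,0]]' >&3 && $c &&
python3 -m jog '[[0,0,0.001,0,0,0],[0,0,0,0,0,0]]' >&3 && $c &&
python3 -m jog '[[0,0,0.001,0,0,0],[0,0,0,0,0,0]]' >&3 && $c &&
python3 -m jog '[[0,0,0.001,0,0,0],[0,0,0,0,0,0]]' >&3 && $c &&
python3 -m jog '[[0,0,0.001,0,0,0],[0,0,0,0,0,0]]' >&3 && $c &&
python3 -m jog '[[0,0,0.001,0,0,0],[0,0,0,0,0,0]]' >&3 && $c &&
python3 -m jog '[[0,0,0.001,0,0,0],[0,0,0,0,0,0]]' >&3 && $c &&
python3 -m jog '[[0,0,0.001,0,0,0],[0,0,0,0,0,0]]' >&3 && $c &&
python3 -m jog '[[0,0,0.001,0,0,0],[0,0,0,0,0,0]]' >&3 && $c &&
python3 -m jog '[[0,0,0.001,0,0,0],[0,0,0,0,0,0]]' >&3 && $c
```

```text
[0.4728 0.0414 0.125 ] [-0.34 -0.02 -1.78]
[0.4724 0.0414 0.1236] [ 0.4   0.2  -1.64]
[0.472  0.0414 0.1222] [-0.61  0.09 -1.53]
[0.472  0.0414 0.1212] [ 0.63  0.05 -2.15]
[0.472  0.0414 0.1202] [ 0.21 -0.01 -1.21]
[0.472  0.0414 0.1192] [-0.98 -0.44 -2.07]
[0.472  0.0414 0.1182] [ 0.84  1.09 -1.55]
[0.472  0.0414 0.1172] [ 0.45 -1.03 -2.19]
[0.472  0.0414 0.1162] [ 0.04  0.17 -1.74]
[0.472  0.0414 0.1152] [-0.57  0.81 -1.69]
[0.472  0.0414 0.1142] [-0.13 -0.13 -1.86]
[0.472  0.0414 0.1132] [ 0.41  0.26 -0.89]
[0.472  0.0414 0.1122] [ 0.59  0.88 -2.29]
[0.472  0.0414 0.1112] [-0.06  0.04 -1.73]
```

```bash

c="python3 c.py 0.5"; exec 3>/dev/null
python3 -m jog '[[0,0,0.001,0,0,0],[0,0,0,0,0,0]]' >&3 && $c &&
python3 -m jog '[[0,0,0.001,0,0,0],[0,0,0,0,0,0]]' >&3 && $c &&
python3 -m jog '[[0,0,0.001,0,0,0],[0,0,0,0,0,0]]' >&3 && $c &&
python3 -m jog '[[0,0,0.001,0,0,0],[0,0,0,0,0,0]]' >&3 && $c &&
python3 -m jog '[[0,0,0.001,0,0,0],[0,0,0,0,0,0]]' >&3 && $c &&
python3 -m jog '[[0,0,0.001,0,0,0],[0,0,0,0,0,0]]' >&3 && $c &&
python3 -m jog '[[0,0,0.001,0,0,0],[0,0,0,0,0,0]]' >&3 && $c &&
python3 -m jog '[[0,0,0.001,0,0,0],[0,0,0,0,0,0]]' >&3 && $c &&
python3 -m jog '[[0,0,0.001,0,0,0],[0,0,0,0,0,0]]' >&3 && $c &&
python3 -m jog '[[0,0,0.001,0,0,0],[0,0,0,0,0,0]]' >&3 && $c &&
python3 -m jog '[[0,0,0.001,0,0,0],[0,0,0,0,0,0]]' >&3 && $c &&
python3 -m jog '[[0,0,0.001,0,0,0],[0,0,0,0,0,0]]' >&3 && $c &&
python3 -m jog '[[0,0,0.001,0,0,0],[0,0,0,0,0,0]]' >&3 && $c &&
python3 -m jog '[[0,0,0.001,0,0,0],[0,0,0,0,0,0]]' >&3 && $c &&
python3 -m jog '[[0,0,0.001,0,0,0],[0,0,0,0,0,0]]' >&3 && $c &&
python3 -m jog '[[0,0,0.001,0,0,0],[0,0,0,0,0,0]]' >&3 && $c &&
python3 -m jog '[[0,0,0.001,0,0,0],[0,0,0,0,0,0]]' >&3 && $c
```

```text
[0.472  0.0414 0.1102] [-0.1   0.79 -1.6 ]
[0.472  0.0414 0.1092] [-0.35 -0.65 -1.  ]
[0.472  0.0414 0.1082] [ 0.12 -0.34 -0.15]
[0.472  0.0414 0.1072] [ 0.78  0.83 -1.09]
[0.472  0.0414 0.1062] [-0.14 -1.04 -1.65]
[0.472  0.0414 0.1052] [-0.37  0.27 -1.87]
[0.472  0.0414 0.1042] [ 0.18  1.18 -2.15]
[0.472  0.0414 0.1032] [-0.34  0.26 -1.19]
[0.472  0.0414 0.1022] [-0.48  0.88 -2.02]
[0.472  0.0414 0.1012] [-0.   -0.17 -1.15]
[0.472  0.0414 0.1002] [ 0.94 -0.07 -1.96]
[0.4722 0.0414 0.0996] [-0.34  0.22  0.68]
```

```bash
cat > f.py <<'E'
from h import *
F=[];P=[]
for _ in range(4): env.get_image('top');o=env.get_obs();F.append(o['force']);P.append(o['position'])
print(np.mean(F,0).round(2),np.mean(P,0).round(5),o['time_s'],o['tool_rot'].round(4).tolist(),o['wrist_torque'].round(3))
E
python3 f.py; python3 -m jog '[[0,0,0.0005,0,0,0],[0,0,0,0,0,0]]'|head -1;python3 f.py
```

```text
[-0.59 -0.05  0.63] [0.47219 0.04141 0.09953] 16.525 [[-0.0282, 0.9996, 0.0002], [0.9996, 0.0282, 0.0], [0.0, 0.0002, -1.0]] [-0.028  0.155 -0.009]
time_s: 16.77
[-1.42  0.34  2.88] [0.47221 0.04141 0.09899] 16.975 [[-0.0282, 0.9996, 0.0002], [0.9996, 0.0282, -0.0], [-0.0, 0.0002, -1.0]] [ 0.027  0.349 -0.012]
```

```bash
exec 3>/dev/null
python3 -m jog '[[0,0.002,0,0,0,0],[0,0.004,0,0,0,0],[0,0.004,0,0,0,0],[0,0.004,0,0,0,0],[0,0.004,0,0,0,0]]' >&3; python3 c.py 7 && 
python3 -m jog '[[0,0.004,0,0,0,0],[0,0.004,0,0,0,0],[0,0.004,0,0,0,0],[0,0.004,0,0,0,0],[0,0.004,0,0,0,0]]' >&3; python3 c.py 7 &&
python3 -m jog '[[0,0.004,0,0,0,0],[0,0.004,0,0,0,0],[0,0.004,0,0,0,0],[0,0.004,0,0,0,0],[0,0.004,0,0,0,0]]' >&3; python3 f.py; python3 -c "
from h import *
save(cam('scene'),'s1.png',(220,190,360,305),5)"
```

```text
[0.4905 0.0419 0.0988] [-2.9  -0.22  3.29]
[0.5104 0.0425 0.0988] [-2.89 -0.8   3.22]
[-1.57 -0.17  3.4 ] [0.53109 0.04303 0.09898] 19.05 [[-0.0282, 0.9996, 0.0017], [0.9996, 0.0282, 0.0], [-0.0, 0.0017, -1.0]] [-0.005  0.263 -0.005]
```

View pics/s1.png

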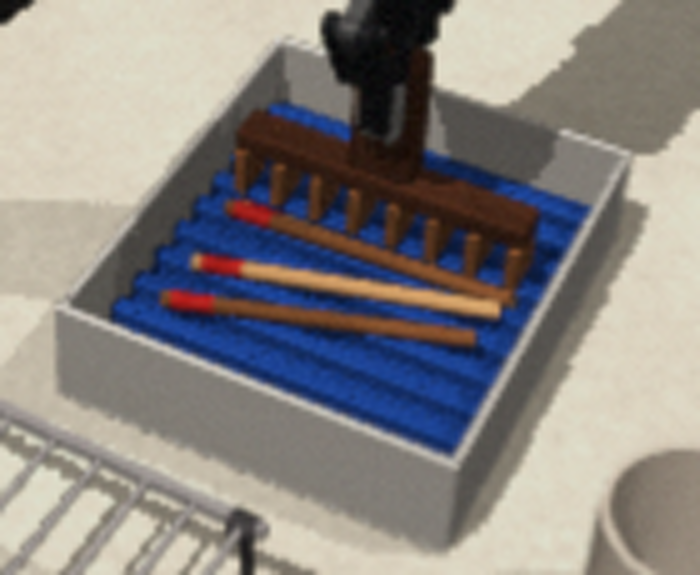

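The first stick has dropped and the rake has passed over it. The second lies along the teeth, from (230,208) to (512,298). The press is about 5 N. I'll carry on.

```bash
exec 3>/dev/null
python3 -m jog '[[0,0.004,0,0,0,0],[0,0.004,0,0,0,0],[0,0.004,0,0,0,0],[0,0.004,0,0,0,0],[0,0.004,0,0,0,0]]' >&3; python3 c.py 7 && 
python3 -m jog '[[0,0.004,0,0,0,0],[0,0.004,0,0,0,0],[0,0.004,0,0,0,0],[0,0.004,0,0,0,0],[0,0.004,0,0,0,0]]' >&3; python3 c.py 7 &&
python3 -m jog '[[0,0.004,0,0,0,0],[0,0.004,0,0,0,0],[0,0.004,0,0,0,0],[0,0.004,0,0,0,0],[0,0.004,0,0,0,0]]' >&3; python3 c.py 7 &&
python3 -m jog '[[0,0.004,0,0,0,0],[0,0.004,0,0,0,0],[0,0.004,0,0,0,0],[0,0.004,0,0,0,0],[0,0.004,0,0,0,0]]' >&3; python3 c.py 7 &&
python3 -m jog '[[0,0.004,0,0,0,0],[0,0.004,0,0,0,0],[0,0.004,0,0,0,0],[0,0.004,0,0,0,0],[0,0.003,0,0,0,0]]' >&3; python3 f.py; python3 -c "
from h import *
import pickle
d=cam('scene');pickle.dump(d,open('s2.pkl','wb'));e=cam('top')
x=d['img'][190:305,220:360,::-1];y=e['img'][120:212,175:255,::-1]
x=cv2.resize(x,(480,394));y=cv2.resize(y,(320,394));cv2.imwrite('pics/s2.png',np.hstack([x,y]))"
```

```text
[0.5504 0.0436 0.0988] [-3.02 -0.65  3.9 ]
[0.5704 0.0442 0.0988] [-3.3   0.38  4.75]
[0.5904 0.0447 0.0988] [-2.47  0.34  3.3 ]
[0.6104 0.0453 0.0988] [-2.23  0.02  5.33]
[-2.13  0.5   3.87] [0.62982 0.04583 0.09896] 22.425 [[-0.0282, 0.9996, 0.0014], [0.9996, 0.0282, 0.0001], [0.0, 0.0014, -1.0]] [-0.022  0.337 -0.007]
```

View pics/s2.png

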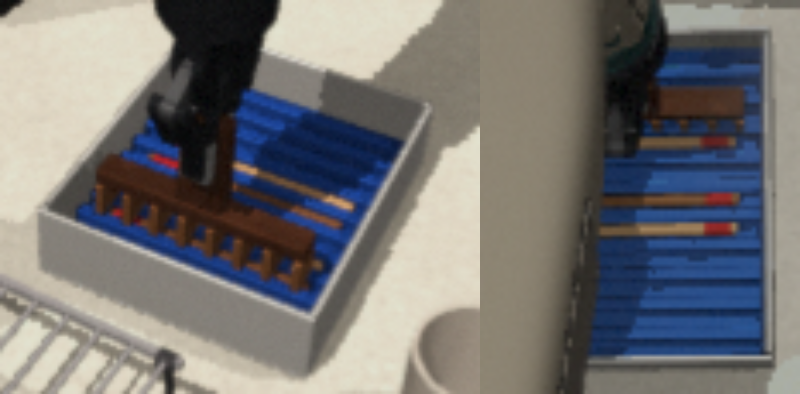

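Three sticks lie in separate grooves (right panel, rows 142, 199 and 229). The fourth is at the rake head. I'll finish the stroke slowly.

```bash
exec 3>/dev/null
python3 -m jog '[[0,0.003,0,0,0,0],[0,0.003,0,0,0,0],[0,0.003,0,0,0,0],[0,0.003,0,0,0,0]]' >&3; python3 c.py 7 && 
python3 -m jog '[[0,0.003,0,0,0,0],[0,0.003,0,0,0,0],[0,0.003,0,0,0,0],[0,0.003,0,0,0,0]]' >&3; python3 f.py; python3 -c "
from h import *
save(cam('wrist'),'s3.png',(200,60,512,300),2.5)"
```

```text
[0.6411 0.0462 0.0987] [-2.89  0.75  3.96]
[-1.88 -0.06  3.79] [0.65376 0.04653 0.09893] 23.725 [[-0.0282, 0.9996, 0.0013], [0.9996, 0.0282, 0.0], [-0.0, 0.0013, -1.0]] [-0.032  0.435  0.003]
```

View pics/s3.png

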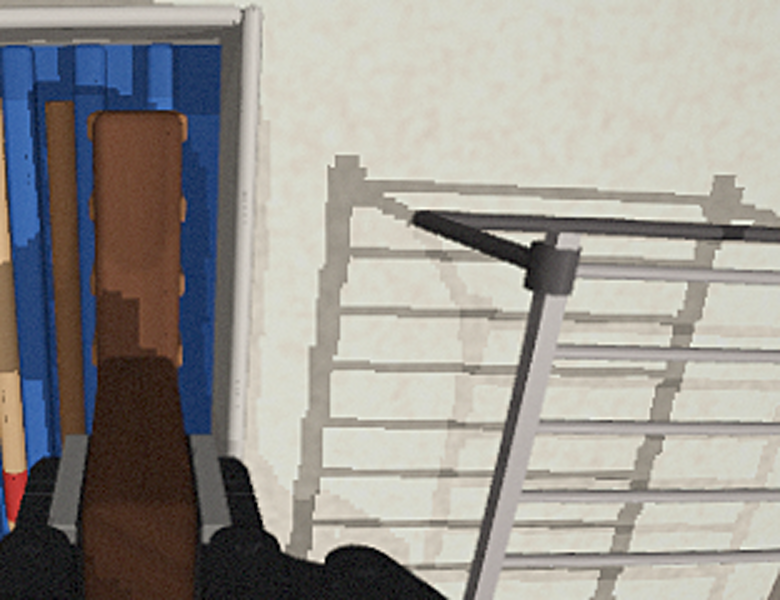

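The fourth stick lies in its own groove, left of the rake at crop column 63. I'll lift straight up, draw back over the near end and check the sticks numerically from the wrist camera.

```bash
exec 3>/dev/null
python3 -m jog '[[0,0,-0.004,0,0,0],[0,0,-0.01,0,0,0],[0,0,-0.02,0,0,0],[0,0,-0.03,0,0,0],[0,0,-0.04,0,0,0],[0,0,-0.038,0,0,0],[0,-0.03,0,0,0,0],[0,-0.03,0,0,0,0],[0,-0.03,0,0,0,0],[0,-0.03,0,0,0,0]]' >&3
python3 -m jog '[[0,-0.03,0,0,0,0],[0,-0.03,0,0,0,0],[0,-0.004,0,0,0,0],[0,0,0,0,0,0],[0,0,0,0,0,0]]'
python3 - <<'E'
from h import *
import pickle
d=cam('wrist');pickle.dump(d,open('w4.pkl','wb'))
im=d['img'].astype(int)
# rectify tray plane at z=.027 to mm grid in tray frame
C=np.array([.5645,.0445]);a=np.radians(1.8);ex=np.array([np.cos(a),np.sin(a)]);ey=np.array([-ex[1],ex[0]])
X,Y=np.meshgrid(np.arange(-75,113.),np.arange(-95,96.))
P=np.c_[C+(X.ravel()[:,None]*ex+Y.ravel()[:,None]*ey)/1000,np.full(X.size,.0275)]
uv=proj(d,P).astype(np.float32).reshape(*X.shape,2)
r=cv2.remap(d['img'],uv[...,0],uv[...,1],cv2.INTER_LINEAR).astype(int)
m=((r[...,0]-r[...,2])>10).astype(np.uint8)
k,l,s,c=cv2.connectedComponentsWithStats(m)
for i in range(1,k):
  if s[i,4]>40:
    p=np.argwhere(l==i)[:,::-1]+[-75,-95]
    f=np.polyfit(p[:,1],p[:,0],1); print(s[i].tolist(),p.mean(0).round(1),'askew',np.degrees(np.arctan(f[0])).round(2),'x/21',(p.mean(0)[0]/21).round(2))
E
```

```text
time_s: 25.65
position: [0.4703, 0.0412, 0.2411]
tool_rot: [[-0.028, 1.0, 0.001], [1.0, 0.028, -0.0], [-0.0, 0.001, -1.0]]
force: [-0.2, 0.4, -1.5]
grip_width: 0.0195
grip_force: 59.8
[0, 0, 8, 168, 531] [-73.6 -11.8] askew -0.1 x/21 -3.5
[41, 2, 21, 7, 55] [-23.1 -90.1] askew 62.13 x/21 -1.1
[63, 2, 72, 7, 175] [ 21.2 -89.7] askew 39.73 x/21 1.01
[136, 3, 32, 6, 54] [ 75.5 -89.2] askew -43.59 x/21 3.6
[52, 25, 11, 151, 1380] [-18.4   5.5] askew -0.6 x/21 -0.88
[73, 24, 11, 151, 1312] [2.6 4.2] askew -0.57 x/21 0.12
[114, 27, 11, 151, 1437] [44.3  6.3] askew -0.38 x/21 2.11
[136, 26, 10, 150, 1391] [65.3  5.6] askew -0.24 x/21 3.11
```

The sticks lie in grooves −1, 0, +2 and +3, each within 0.6° of parallel. Now I'll take the rake back to its rest.

```bash
exec 3>/dev/null
python3 -m jog '[[-0.0414,-0.0026,0,0,0,0],[-0.0414,-0.0026,0,0,0,0],[-0.0414,-0.0026,0,0,0,0],[-0.0414,-0.0026,0,0,0,0],[-0.0414,-0.0026,0,0,0,0],[-0.0414,-0.0026,0,0,0,0],[-0.0414,-0.0026,0,0,0,0],[-0.0414,-0.0026,0,0,0,0],[0,0,0,0,0,-9.9],[0,0,0,0,0,-9.9]]' >&3
python3 -m jog '[[0,0,0,0,0,-9.9],[0,0,0,0,0,-9.9],[0,0,0,0,0,-9.9],[0,0,0,0,0,-9.9],[0,0,0,0,0,-9.9],[0,0,0,0,0,-9.9],[0,0,0.02,0,0,0],[0,0,0.03,0,0,0],[0,0,0.03,0,0,0],[0,0,0.03,0,0,0]]' >&3
python3 -m jog '[[0,0,0.025,0,0,0],[0,0,0.015,0,0,0],[0,0,0.008,0,0,0],[0,0,0,0,0,0],[0,0,0,0,0,0]]'
```

```text
time_s: 28.82
position: [0.4585, -0.291, 0.0838]
tool_rot: [[-0.987, 0.16, 0.002], [0.16, 0.987, -0.001], [-0.002, -0.001, -1.0]]
force: [-0.1, 1.2, -1.5]
grip_width: 0.0191
grip_force: 59.7
```

```bash
exec 3>/dev/null; c="python3 c.py 0.6"
python3 -m jog '[[0,0,0.002,0,0,0],[0,0,0.002,0,0,0],[0,0,0,0,0,0]]' >&3; $c &&
python3 -m jog '[[0,0,0.001,0,0,0],[0,0,0,0,0,0],[0,0,0,0,0,0]]' >&3 && $c &&
python3 -m jog '[[0,0,0.001,0,0,0],[0,0,0,0,0,0],[0,0,0,0,0,0]]' >&3 && $c &&
python3 -m jog '[[0,0,0.0005,0,0,0],[0,0,0,0,0,0],[0,0,0,0,0,0]]' >&3 && $c &&
python3 -m jog '[[0,0,0.0005,0,0,0],[0,0,0,0,0,0],[0,0,0,0,0,0]]' >&3 && $c &&
python3 -m jog '[[0,0,0.0005,0,0,0],[0,0,0,0,0,0],[0,0,0,0,0,0]]' >&3 && $c &&
python3 -m jog '[[0,0,0.0005,0,0,0],[0,0,0,0,0,0],[0,0,0,0,0,0]]' >&3 && $c &&
python3 -m jog '[[0,0,0.0005,0,0,0],[0,0,0,0,0,0],[0,0,0,0,0,0]]' >&3 && $c &&
python3 -m jog '[[0,0,0.0005,0,0,0],[0,0,0,0,0,0],[0,0,0,0,0,0]]' >&3 && $c; python3 f.py
```

```text
[ 0.4576 -0.2902  0.0788] [-0.5  -0.56 -2.39]
[ 0.4577 -0.2903  0.0778] [-1.23  0.06 -1.22]
[ 0.4576 -0.2903  0.0768] [ 0.28  0.03 -1.53]
[ 0.4577 -0.2904  0.0765] [ 0.64  0.29 -1.31]
[ 0.4577 -0.2904  0.0764] [-2.    0.27  6.14]
[-2.03  0.88  5.62] [ 0.45775 -0.29044  0.07641] 30.9 [[-0.9872, 0.1596, 0.0002], [0.1596, 0.9872, -0.0002], [-0.0003, -0.0002, -1.0]] [0.315 0.463 0.027]
```

```bash
exec 3>/dev/null
python3 -m jog '[[0,0,-0.0003,0,0,0],[0,0,0,0,0,0],[0,0,0,0,0,0],[0,0,0,0,0,0],[0,0,0,0,0,0],[0,0,0,0,0,0],[0,0,0,0,0,0],[0,0,0,0,0,0]]' -1
python3 -m jog '[[0,0,-0.01,0,0,0],[0,0,-0.02,0,0,0],[0,0,-0.03,0,0,0],[0,0,-0.04,0,0,0],[0,0,-0.04,0,0,0],[0,0,-0.0147,0,0,0],[0,0,0,0,0,0],[0,0,0,0,0,0],[0,0,0,0,0,0],[0,0,0,0,0,0]]'
python3 - <<'E'
from h import *
import pickle
d=cam('wrist');save(d,'w5.png')
def rk(d):
    r=cv2.GaussianBlur(d['img'],(3,3),0).astype(int);m=((r[...,0]-r[...,2])>18);m[:,:215]=0;m[:,300:]=0;m[:80]=0;m[230:]=0
    k,l,s,c=cv2.connectedComponentsWithStats(m.astype(np.uint8));i=1+np.argmax(s[1:,4])
    p=np.argwhere(l==i); q=[(p[p[:,0]==v,1].mean(),v) for v in (p[:,0].min()+2,p[:,0].max()-2)]
    return s[i].tolist(),ray(d,q,.046)
for e in (pickle.load(open('w1.pkl','rb')),d):
    s,h=rk(e);v=h[1]-h[0];print(s,h.mean(0),np.linalg.norm(v),np.degrees(np.arctan2(v[1],v[0])))
E
```

```text
time_s: 31.9
position: [0.4577, -0.2904, 0.0761]
tool_rot: [[-0.987, 0.16, 0.0], [0.16, 0.987, -0.0], [-0.0, -0.0, -1.0]]
force: [0.8, 0.4, 0.0]
grip_width: 0.0853
grip_force: 0.0
time_s: 33.15
position: [0.4571, -0.2899, 0.2296]
tool_rot: [[-0.987, 0.16, -0.002], [0.16, 0.987, 0.001], [0.002, 0.001, -1.0]]
force: [0.3, -0.0, -0.4]
grip_width: 0.0852
grip_force: 0.0
[245, 102, 24, 126, 2466] [ 0.45808037 -0.29009214  0.046     ] 0.14937175062495642 -10.962155820679463
[243, 100, 23, 127, 2471] [ 0.45647101 -0.28887198  0.046     ] 0.14959116326144303 -9.05965718090869
```

The rake stands on its rest as before, at 9° where the mat is at 7.4°, and the gripper is clear of it. I'm handing in.

```bash
python3 -c "
from bench import env
print(env.hand_in())"
```

```text
the job is handed in; nothing more can be done
None
```

The job is handed in: the last check showed each of the four chopsticks in a groove of its own, the rake is back upright along its rest, and the readings I took put the pressing force on the bed at about 7 N or less.

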